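# Push the cleaned blade back onto the table fan

### The arm

A 7-joint arm with a two-finger parallel gripper is mounted at the origin on the work surface. World frame = base frame: x ahead of the robot, y to its left, z up, the work surface at z = 0. Lengths are in mm, angles in rad, forces in N, time in s.
With the tool pointing down it reaches from about 400 to 875 mm from the base axis. Payload 4.4 kg.
Tool frame: the origin (TCP) lies between the finger pads; the fingertips stand 22 mm ahead of it and the grasp point (between the pads) lies 3 mm ahead of it; z points along the fingers, y is the line along which they close (so a half turn about z gives the same grasp; the last joint's range is limited). The gripper opens to 85 mm and grips with 20 to 120 N. Pads are 22 mm wide; open, the fingers measure 114 mm over their backs; the gripper's body (76 mm by 85 mm) begins 54 mm behind the grasp point. The pads swing forward as they close: fully open they stand 13 mm farther back than shut.
Start: joints at [1.205, 0.628, 0.038, 1.517, -0.027, 0.996, -0.02], TCP at [191.991, -621.013, 253.313] pointing down, gripper open.
Joint ranges: [-3.06, 3.06], [-0.37, 2.12], [-1.25, 1.32], [0.18, 2.47], [-1.1, 4.24], [0.23, 1.98], [-2.94, 2.94]. Speed limits (rad/s): [2.57, 2.57, 3.14, 3.14, 3.14, 3.14, 3.14].

### API

Orientations are given as [roll, pitch, yaw] about the fixed x, y, z axes, in that order (R = Rz(yaw) Ry(pitch) Rx(roll)).
In Python, from cell import ctrl gives the robot as it stands.
- The arm moves only by the tool step_arm, never from a script. Its argument "plan" is a list of rows, each an object of numbers: "dx", "dy", "dz": the shift along the tool's x, y, z scaled (see below); "ax", "ay", "az": the turn, a rotation vector about the tool's x, y, z scaled (see below); "gripper": the opening, from 0 (shut) to 1 (fully open). A call has 1 to 20 rows; each row shifts and turns the commanded pose from where the row before left it, along the tool's axes as they then stand; what a row does not reach is not made up. The controller multiplies each number of a shift by 0.3 m and each number of a turn by 90 degrees. A row lasts 1/8 s, in which the tool goes at most 62.5 mm and 10.7 degrees, less where a joint would pass 70% of its speed; a pose out of reach is approached as far as the arm can. A call with a number of a shift or a turn outside -1 to 1 is refused whole. A call with a gripper value outside its range is refused whole. The fingers move at their own pace and stop on an object; the grip force is fixed at half the most. Time passes only in rows, so rows that do not move let the fingers close. It gives the time, the measured TCP pose, the force, the opening and the grip force at its end, in the units of the state.
- ctrl.read_state(): the state, without advancing time (a new reading comes with each control period).
- ctrl.get_image(name): name is "scene" or "top" or "wrist"; returns a dict with "color" (420x560x3 uint8, red, green, blue), "range_z" (420x560 float32, mm along the optical axis (not along the pixel's ray), 0 where there is no reading), "fx", "fy", "cx", "cy" (pixels), "k1" (the pictures are not rectified: a ray, as slopes to the right and down, at radius r is drawn at 1 + k1 r^2 times it, then the intrinsics apply), "T" (4x4, takes a point from camera to world coordinates); the wrist camera has in their place "T_tool_cam" (4x4, takes a point from camera to tool coordinates, whose origin is the TCP and whose axes are the flange's). Camera axes: x right, y down, z forward; pixel columns grow to the right and rows downward; lengths in mm; the calibration is good to about 2 mm. A picture is of the moment at which its call begins: read the wrist's pose just before it.
- ctrl.finish_job(): hands the job in; it is judged then, once.
The state is a dict: "clock": time; "qpos": joint angles; "qd": joint speeds; "tau": joint torques, N m; "eef_pos": TCP position; "tool_rot": TCP orientation; "force": force on the tool from outside, world axes, zero at the start; "torque": the same for the moment, N m; "width": finger opening in mm; "gripper_force": force on a finger pad.
Only numpy, scipy, OpenCV 4.12 (cv2) and the standard library are available. Lean on these libraries where they do the work, as an engineer would, in place of code of your own. Each camera call takes 0.05 s, during which the arm holds its last target. There are 200 camera calls.

### The job

The little table fan stands open with its washed blade set loosely on the shaft. With a fingertip turn the blade until the slot in its hub meets the cross pin of the shaft (the white line on the nose in line with the two white tabs on the rim of the fan's guard, either way round), then press the nose down until the blade is fully home, and leave it. Do not lift the blade, and leave the guard, the perfume, the saucer, the roller and the lipsticks where they stand.

Things in the scene. Friction and masses are not known exactly. Their poses are not given: they have to be found in the camera images.
- fan: small white table fan, fixed in place, its head tipped right back so that the steel shaft (8 mm thick, tip 122 mm above the table) points straight up. Origin on the table under the shaft's axis, z up, x along the cross pin. White marks on the black motor plate and two white tabs on the guard's rim stand in line with the pin. Yoke arms with pivot knobs at y = +-104 to 124 mm, up to 113 mm high
- fan_pin (a point): centre of the steel cross pin through the fan's shaft: 4 mm thick, 28 mm long, along the fan's x, its top 100 mm above the table; hidden under the blade's hub
- fan_seat (a point): top of the motor's boss (32 mm wide) round the shaft, 90 mm above the table: the hub's underside lies on it when the blade is home. A rubber sleeve (18 mm wide) grips the shaft above it, top at 95 mm: the hub must drive it down the last 5 mm, which takes about 6 N, and it stays down
- fan_rim (a point): a point on the rim of the wire rear guard, a bowl round the blade that is open at the top: rim at 96 mm radius, top 113 mm above the table, wire 6 mm; one of its two white tabs (12 mm wide), which stand in line with the pin, is here, the other opposite; floor of the bowl 80 mm high from 40 to 80 mm radius
- blade: loose sky-blue fan blade, 50 to 90 g: turned and pressed, never lifted. Origin at the centre of the hub's underside, z up, x along the slot and the white line. The slot crosses the underside, 6.6 mm wide, 11 mm deep. It rests on the pin at first, origin 100 mm high, slot 30 to 90 degrees out of line; turns easily, rocks 3 degrees. Within 6 degrees it drops 5 mm by itself and the pin stops it. Home: 90 mm
- blade_nose (a point): centre of the flat nose of the blade's hub, 36 mm above the blade's origin, to be pressed; the flat is 34 mm wide with a white line along the slot; the hub is 41 mm wide, bore closed at the top
- wing0 (a point): middle of the wing along the blade's x, 55 mm from the axis, 18 mm above the blade's origin. Each wing runs from the hub out to 80 mm radius, 2.4 mm thick, about 45 mm wide, pitched 25 degrees with its anticlockwise edge (from above) the higher: it spans 8 to 28 mm above the origin, and 20 mm either side of its middle line. Gaps between wings at this radius are about 60 mm
- wing1 (a point): middle of the second wing, as wing0, 120 degrees anticlockwise from it
- wing2 (a point): middle of the third wing, as wing0, 240 degrees anticlockwise from it
- guard: round wire front guard of the fan, 194 mm wide and 35 mm high, lying rim down on the table to one side; to be left alone; origin at the centre of its underside
- perfume: amber glass perfume bottle 34 x 56 mm, 94 mm tall with its black screw cap, standing close to the fan; to be left alone; origin at the centre of its underside
- saucer: white melamine saucer of hairpins, 136 mm wide, 16 mm high; to be left alone; origin at the centre of its underside
- roller: blue hair roller, 41 mm wide, 63 mm tall, standing on end close to the fan; to be left alone; origin at the centre of its underside
- lipstick0: one of four lipstick tubes (maroon plastic, 20 x 20 mm, 74 mm tall) standing in the wooden rack at the back, to be left alone; origin at the centre of its underside, 10 mm above the table
- lipstick1: one of four lipstick tubes (maroon plastic, 20 x 20 mm, 74 mm tall) standing in the wooden rack at the back, to be left alone; origin at the centre of its underside, 10 mm above the table
- lipstick2: one of four lipstick tubes (maroon plastic, 20 x 20 mm, 74 mm tall) standing in the wooden rack at the back, to be left alone; origin at the centre of its underside, 10 mm above the table
- lipstick3: one of four lipstick tubes (maroon plastic, 20 x 20 mm, 74 mm tall) standing in the wooden rack at the back, to be left alone; origin at the centre of its underside, 10 mm above the table

How it is judged (in metres and radians):
At the end, for the whole second after the job is handed in: the blade is fully home on the shaft (hub underside within 1.5 mm of the boss, slot over the pin within 0.2 rad, on the axis within 3 mm, level within 0.06 rad), at rest and let go (z of blade in the frame of fan between 0.087 and 0.0915 m and angle between the x axis of blade and the x axis of fan, either way round below 0.2 rad and horizontal distance between blade and fan below 0.003 m and angle between blade's own z axis and vertical below 0.06 rad and linear speed of blade below 0.01 m/s); the robot touches nothing.
It fails at once if the blade is lifted more than 10 mm above where it rested on the pin (z of blade in the frame of fan above 0.11 m).
It fails at once if a bystander (front guard, perfume, saucer, roller, lipstick) is moved by more than 20 mm (distance of any of guard, perfume, saucer, roller, lipstick0, lipstick1, lipstick2, lipstick3 from where it was at the start of the episode above 0.02 m).
It fails at once if the perfume bottle is tipped (angle between perfume's own z axis and vertical above 0.35 rad).
It also fails if it takes over 45 s, if anything falls off the work surface, if the arm or the gripper's body presses on something with over 40 N, if the wrist force passes 120 N, or if a joint passes its speed limit or range.

## Working session

There is one attempt and no reset: what is moved stays moved. The work goes in short steps, Python scripts to look and compute and a tool call to move; the robot and the scene stay as the last step left them, time stands still between calls to the robot, and variables do not carry over. Pictures are saved under pics/ and viewed, at most 10 in all, crops included, and the job is handed in when it is done.

Besides the shell and the picture viewer there is one more tool, called after ">>>" by a JSON object that holds its "method" and its "body", one argument or row to a line. step_arm: Moves the arm, as the interface text tells. Shifts and turns lie within -1 to 1; 1 stands for 0.3 m of shift or 90 degrees of turn. Its arguments: {"type":"object","properties":{"plan":{"type":"array"}},"required":["plan"]}

```bash
mkdir -p pics
cat > h.py <<'E'
import numpy as np, cv2
from cell import ctrl
def world(im,u,v,z=None,T=None):
    T=im["T"] if T is None else T
    K=np.array([[im["fx"],0,im["cx"]],[0,im["fy"],im["cy"]],[0,0,1.]])
    uv=np.stack([np.ravel(u),np.ravel(v)],1).astype(float)[:,None]
    s=cv2.undistortPoints(uv,K,np.array([im["k1"],0,0,0.]))[:,0]
    d=np.c_[s,np.ones(len(s))]
    T=np.array(T)
    if z is None:
        r=im["range_z"][np.ravel(v).astype(int),np.ravel(u).astype(int)]
        return (d*r[:,None])@T[:3,:3].T+T[:3,3]
    w=d@T[:3,:3].T
    return T[:3,3]+w*((z-T[2,3])/w[:,2])[:,None]
E
python3 - <<'E'
from h import *
a=ctrl.get_image("top");b=ctrl.get_image("scene")
np.savez("t0.npz",**a);np.savez("s0.npz",**b)
for n,i in (("top",a),("scene",b)):
    cv2.imwrite(f"pics/{n}0.png",cv2.resize(i["color"][:,:,::-1],(800,600)));print(n,i["T"],i["fx"],i["k1"])
s=ctrl.read_state();print(s)
E
```

```text
top [[-1.99385869e-02 -9.96853747e-01  7.67141416e-02  4.81225521e+02]
 [-9.99513105e-01  2.17159590e-02  2.24046848e-02 -4.41269664e+00]
 [-2.40001152e-02 -7.62300721e-02 -9.96801370e-01  1.36217035e+03]
 [ 0.00000000e+00  0.00000000e+00  0.00000000e+00  1.00000000e+00]] 473.9178310634525 -0.07958205948294136
scene [[ 5.36920881e-01  6.47887212e-01 -5.40331499e-01  1.13823666e+03]
 [ 8.43513950e-01 -4.23024418e-01  3.30960055e-01 -3.39221247e+02]
 [-1.41486304e-02 -6.33476521e-01 -7.73632544e-01  9.08346459e+02]
 [ 0.00000000e+00  0.00000000e+00  0.00000000e+00  1.00000000e+00]] 389.9078176335686 -0.0017689549756713027
{'clock': 0.1, 'qpos': array([ 1.2051832 ,  0.62925459,  0.03849258,  1.51825662, -0.02699996,
        0.99629789, -0.02000877]), 'qd': array([ 0.00062975, -0.00199329,  0.00155955, -0.00286239,  0.00086021,
       -0.00175043, -0.00086289]), 'tau': array([ 3.33465265e-03, -5.64531720e+01,  1.23053994e+00, -1.93974030e+01,
        1.12402762e-02,  5.43773873e-03, -2.18463967e-06]), 'eef_pos': array([ 191.82347763, -620.51101378,  252.48491038]), 'tool_rot': array([-3.13989605e+00,  4.50399986e-05,  2.99765974e-01]), 'force': array([ 0.319931  , -0.33927372, -0.40771984]), 'torque': array([-0.06957484,  0.00847478,  0.01563306]), 'gripper_force': 0.0, 'width': 85.35309526055133}
```

View pics/top0.png

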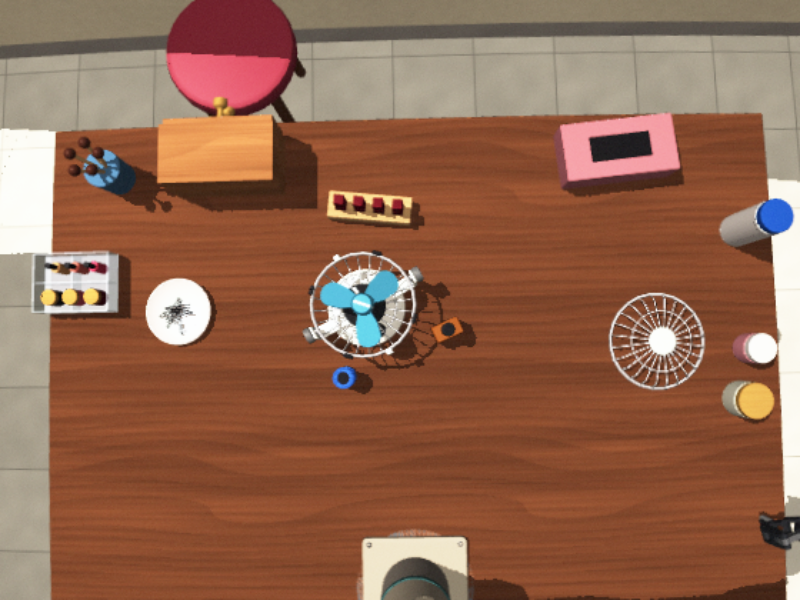

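View pics/scene0.png

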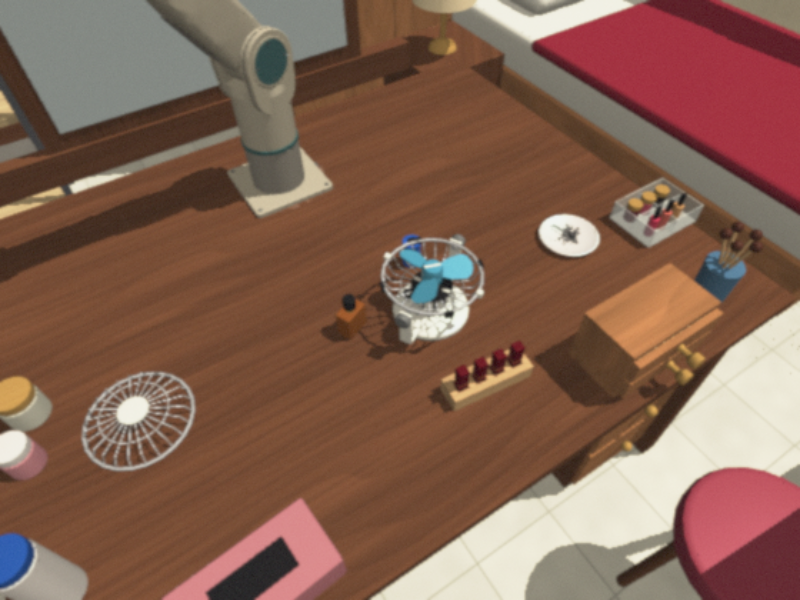

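The top view shows the fan at about (362,305), with knobs at (417,275) and (310,335), perfume at (447,329) and roller at (344,378). I'll take colour measurements next, plus a zoomed crop.

Run:
```python
from h import *
a=dict(np.load("t0.npz"))
c=a["color"];k=560/800
u0,v0=int(362*k),int(305*k)
cr=c[v0-50:v0+50,u0-65:u0+65]
cv2.imwrite("pics/crop0.png",cv2.resize(cr[:,:,::-1],(780,600),interpolation=cv2.INTER_CUBIC))
print(u0-65,v0-50)
hsv=cv2.cvtColor(c,cv2.COLOR_RGB2HSV)
m=cv2.inRange(hsv,(90,80,90),(105,255,255));m2=np.zeros_like(m);m2[v0-40:v0+40,u0-45:u0+45]=m[v0-40:v0+40,u0-45:u0+45]
v,u=np.nonzero(m2);P=world(a,u,v,z=118);print(len(u),P.mean(0))
# knobs, perfume, roller from colour
for n,(x,y),z in [("hub",(362,304),136),("knob1",(417,275),113),("knob2",(310,335),113),("perf",(448,328),94),("roller",(344,378),63),("tabA",(392,350),113),("tabB",(335,262),113)]:
    print(n,world(a,[x*k],[y*k],z=z).round(1))
```

```text
188 163
1163 [560.3926155   87.73731946 118.        ]
hub [[558.1  86.6 136. ]]
knob1 [[611.3 -14.7 113. ]]
knob2 [[504.2 185.7 113. ]]
perf [[512.4 -70.6  94. ]]
roller [[421.6 128.9  63. ]]
tabA [[473.6  34.4 113. ]]
tabB [[639.  137.4 113. ]]
```

View pics/crop0.png

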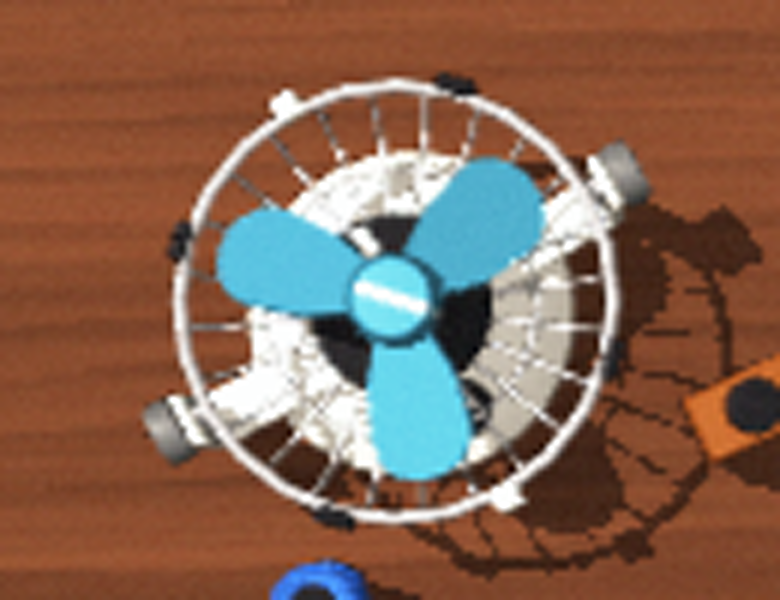

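The crop shows the tabs at crop pixels (285,102) and (508,497). The nose line runs (355,283) to (425,307), pointing along the left wing (wing0). Roughly 42° clockwise is needed.

Run:
```python
from h import *
a=dict(np.load("t0.npz"))
f=lambda x,y,z: world(a,[188+x/6-.4],[163+y/6-.4],z=z)[0]
A=f(285,102,113);B=f(508,497,113);ang=lambda d:np.degrees(np.arctan2(d[1],d[0]))
L1=f(355,283,136);L2=f(425,307,136)
C=(A+B)/2;N=(L1+L2)/2
print("tabs",A,B,C,ang(A-B),"line",N,ang(L1-L2))
for n,x,y in (("w0",272,262),("w1",420,415),("w2",482,222)): print(n,ang(f(x,y,118)-N))
c=(C+N)[:2]/2;print("c",c)
pin=ang(A-B)
for ph in (71+120+25,191,180,170,160,pin+120,pin+114):
    p=np.radians(ph);h=20.4+11*abs(np.sin(p))+14.5*abs(np.cos(p))
    print(round(ph),(c+50*np.array([np.cos(p),np.sin(p)])+h*np.array([-np.sin(p),np.cos(p)])).round(1))
s=ctrl.read_state();print(s["eef_pos"],s["tool_rot"])
```

```text
tabs [649.19981413 135.70372315 113.        ] [472.56752707  39.99894277 113.        ] [560.8836706   87.85133296 113.        ] 28.450190702369618 line [560.88415008  88.61758661 136.        ] 69.88507434239564
w0 72.43679026736832
w1 -168.05220859966212
w2 -50.71697945851982
c [560.88391034  88.23445978]
216 [543.1  27.6]
191 [518.8  42.6]
180 [510.9  53.3]
170 [505.3  60.9]
160 [501.   69.8]
148 [498.1  81.6]
142 [497.7  88.1]
[ 191.82347763 -620.51101378  252.48491038] [-3.13989605e+00  4.50399986e-05  2.99765974e-01]
```

>>> {"method": "step_arm", "body": {
  "plan": [
    {"az":0.0955,"gripper":0},
    {"az":0.0955,"gripper":0},
    {"dx":0.0835,"dy":-0.153,"gripper":0},
    {"dx":0.0835,"dy":-0.153,"gripper":0},
    {"dx":0.0835,"dy":-0.153,"gripper":0},
    {"dx":0.0835,"dy":-0.153,"gripper":0},
    {"dx":0.0835,"dy":-0.153,"gripper":0},
    {"dx":0.0835,"dy":-0.153,"gripper":0},
    {"dx":0.0835,"dy":-0.153,"gripper":0},
    {"dx":0.0835,"dy":-0.153,"gripper":0},
    {"dx":0.0835,"dy":-0.153,"gripper":0},
    {"dx":0.0835,"dy":-0.153,"gripper":0},
    {"dx":0.0835,"dy":-0.153,"gripper":0},
    {"dx":0.0835,"dy":-0.153,"gripper":0},
    {"dx":0.0835,"dy":-0.153,"gripper":0},
    {"dx":0.0835,"dy":-0.153,"gripper":0},
    {"gripper":0}
  ]
}}

```text
invalid input
```

>>> {"method": "step_arm", "body": {
  "plan": [
    {"dx":0.0,"dy":0.0,"dz":0.0,"ax":0.0,"ay":0.0,"az":0.0955,"gripper":0.0},
    {"dx":0.0,"dy":0.0,"dz":0.0,"ax":0.0,"ay":0.0,"az":0.0955,"gripper":0.0}
  ]
}}

```text
clock: 0.35
eef_pos: [191.8, -620.7, 252.8]
tool_rot: [-3.141, 0.0, -0.005]
force: [-0.1, -0.9, -0.6]
width: 51.9
gripper_force: 0.0
```

>>> {"method": "step_arm", "body": {
  "plan": [
    {"dx":0.0835,"dy":-0.153,"dz":0,"ax":0,"ay":0,"az":0,"gripper":0},
    {"dx":0.0835,"dy":-0.153,"dz":0,"ax":0,"ay":0,"az":0,"gripper":0},
    {"dx":0.0835,"dy":-0.153,"dz":0,"ax":0,"ay":0,"az":0,"gripper":0},
    {"dx":0.0835,"dy":-0.153,"dz":0,"ax":0,"ay":0,"az":0,"gripper":0},
    {"dx":0.0835,"dy":-0.153,"dz":0,"ax":0,"ay":0,"az":0,"gripper":0},
    {"dx":0.0835,"dy":-0.153,"dz":0,"ax":0,"ay":0,"az":0,"gripper":0},
    {"dx":0.0835,"dy":-0.153,"dz":0,"ax":0,"ay":0,"az":0,"gripper":0},
    {"dx":0.0835,"dy":-0.153,"dz":0,"ax":0,"ay":0,"az":0,"gripper":0},
    {"dx":0.0835,"dy":-0.153,"dz":0,"ax":0,"ay":0,"az":0,"gripper":0},
    {"dx":0.0835,"dy":-0.153,"dz":0,"ax":0,"ay":0,"az":0,"gripper":0},
    {"dx":0.0835,"dy":-0.153,"dz":0,"ax":0,"ay":0,"az":0,"gripper":0},
    {"dx":0.0835,"dy":-0.153,"dz":0,"ax":0,"ay":0,"az":0,"gripper":0},
    {"dx":0.0835,"dy":-0.153,"dz":0,"ax":0,"ay":0,"az":0,"gripper":0},
    {"dx":0.0835,"dy":-0.153,"dz":0,"ax":0,"ay":0,"az":0,"gripper":0},
    {"dx":0,"dy":0,"dz":0,"ax":0,"ay":0,"az":0,"gripper":0},
    {"dx":0,"dy":0,"dz":0,"ax":0,"ay":0,"az":0,"gripper":0}
  ]
}}

```text
clock: 2.35
eef_pos: [542.2, 21.0, 252.9]
tool_rot: [3.141, 0.001, -0.0]
force: [-0.4, -1.0, -0.4]
width: -0.1
gripper_force: 0.0
```

```bash
cat >> h.py <<'E'
from scipy.spatial.transform import Rotation as R
def wrist(name=None):
    s=ctrl.read_state();a=ctrl.get_image("wrist")
    Tt=np.eye(4);Tt[:3,:3]=R.from_euler("xyz",s["tool_rot"]).as_matrix();Tt[:3,3]=s["eef_pos"]
    a["T"]=Tt@np.array(a["T_tool_cam"])
    if name: cv2.imwrite(f"pics/{name}.png",a["color"][:,:,::-1]);np.savez(name+".npz",**a)
    return a
E
python3 - <<'E'
from h import *
a=wrist("w1");print(a["T"].round(2),a["fx"],a["k1"])
E
```

```text
[[-0.0000e+00 -9.4000e-01 -3.3000e-01  6.2751e+02]
 [-1.0000e+00  0.0000e+00 -0.0000e+00  2.1390e+01]
 [ 0.0000e+00  3.3000e-01 -9.4000e-01  3.7399e+02]
 [ 0.0000e+00  0.0000e+00  0.0000e+00  1.0000e+00]] 344.638507678602 -0.08368016713852326
```

View pics/w1.png

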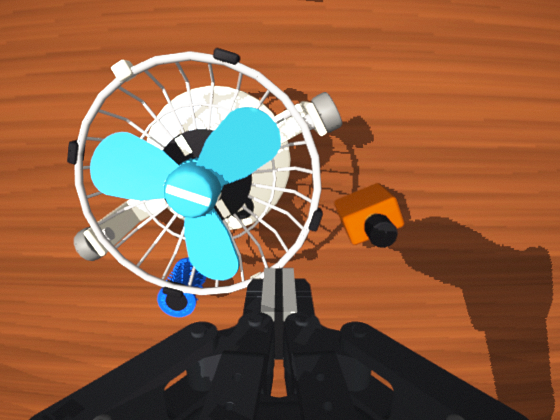

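Wrist view: the nose line runs about (166,184) to (212,199), tab A is at (122,70), and the fingertip at (278,275) is clear of the wings. I'll refine the hub centre from this view.

Run:
```python
from h import *
a=dict(np.load("w1.npz"));c=a["color"]
ang=lambda d:np.degrees(np.arctan2(d[1],d[0]))
m=np.zeros(c.shape[:2],np.uint8);m[172:212,158:220]=(c[172:212,158:220].min(2)>200)*255
n,l,st,ce=cv2.connectedComponentsWithStats(m);k=1+st[1:,4].argmax();v,u=np.nonzero(l==k);print(st[k])
P=world(a,u,v,z=136)[:,:2];N=(P.max(0)+P.min(0))/2;w,V=np.linalg.eigh(np.cov(P.T));print("nose",N,P.mean(0),"line",ang(V[:,1]))
r=a["range_z"];print(world(a,[189],[191]))
A=world(a,[122],[70],z=113)[0,:2];print("tab",A,"pin from N",ang(A-N))
```

```text
[166 185  45  21 381]
nose [558.9236927   86.49843859] [558.9764683   86.89818343] line 70.79455282784251
[[561.75714042  85.66797302 135.27116896]]
tab [646.45630984 133.94624675] pin from N 28.46028795366072
```

>>> {"method": "step_arm", "body": {
  "plan": [
    {"dx":0,"dy":0,"dz":0.126,"ax":0,"ay":0,"az":0,"gripper":0},
    {"dx":0,"dy":0,"dz":0.125,"ax":0,"ay":0,"az":0,"gripper":0},
    {"dx":0,"dy":0,"dz":0.125,"ax":0,"ay":0,"az":0,"gripper":0},
    {"dx":0,"dy":0,"dz":0,"ax":0,"ay":0,"az":0,"gripper":0},
    {"dx":-0.02,"dy":-0.017,"dz":0,"ax":0,"ay":0,"az":0,"gripper":0},
    {"dx":-0.02,"dy":-0.017,"dz":0,"ax":0,"ay":0,"az":0,"gripper":0},
    {"dx":-0.02,"dy":-0.017,"dz":0,"ax":0,"ay":0,"az":0,"gripper":0},
    {"dx":-0.02,"dy":-0.017,"dz":0,"ax":0,"ay":0,"az":0,"gripper":0},
    {"dx":-0.0133,"dy":-0.018,"dz":0,"ax":0,"ay":0,"az":0,"gripper":0},
    {"dx":-0.0133,"dy":-0.018,"dz":0,"ax":0,"ay":0,"az":0,"gripper":0},
    {"dx":-0.009,"dy":-0.013,"dz":0,"ax":0,"ay":0,"az":0,"gripper":0},
    {"dx":-0.009,"dy":-0.013,"dz":0,"ax":0,"ay":0,"az":0,"gripper":0},
    {"dx":-0.0075,"dy":-0.015,"dz":0,"ax":0,"ay":0,"az":0,"gripper":0},
    {"dx":-0.0075,"dy":-0.015,"dz":0,"ax":0,"ay":0,"az":0,"gripper":0},
    {"dx":0,"dy":0,"dz":0,"ax":0,"ay":0,"az":0,"gripper":0},
    {"dx":0,"dy":0,"dz":0,"ax":0,"ay":0,"az":0,"gripper":0}
  ]
}}

```text
clock: 4.4
eef_pos: [501.1, 69.4, 140.6]
tool_rot: [3.141, -0.0, -0.0]
force: [0.5, 0.2, 0.4]
width: -0.1
gripper_force: 0.0
```

Run:
```python
from h import *
wrist("w2")
```

```text
(no output)
```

View pics/w2.png

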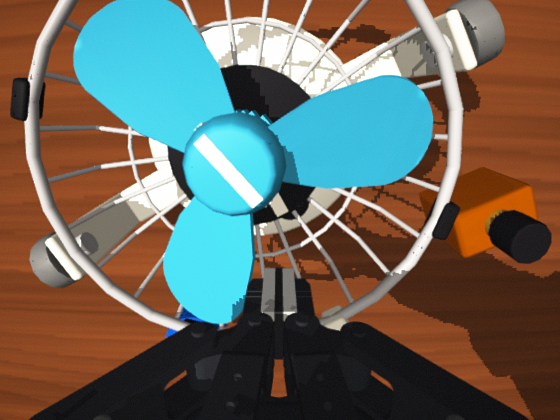

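Wing 1, at (210,260), has been pushed by the finger. The nose line now runs (195,138) to (262,207). I'll measure its angle.

```bash
cat >> h.py <<'E'
def nose(a,z=136,box=None):
    c=a["color"];hsv=cv2.cvtColor(c,cv2.COLOR_RGB2HSV)
    b=np.zeros(c.shape[:2],np.uint8);x0,y0,x1,y1=box
    b[y0:y1,x0:x1]=((c.min(2)>190)[y0:y1,x0:x1])*255
    n,l,st,ce=cv2.connectedComponentsWithStats(b);k=1+st[1:,4].argmax();v,u=np.nonzero(l==k)
    P=world(a,u,v,z=z)[:,:2];w,V=np.linalg.eigh(np.cov(P.T));d=V[:,1]
    q=world(a,u,v);q=q[np.isfinite(q).all(1)]
    print("nose",((P.max(0)+P.min(0))/2).round(1),"deg",np.degrees(np.arctan2(d[1],d[0]))%180,"n",len(u),"z",np.median(q[:,2]),"len",np.ptp(P@d))
E
python3 - <<'E'
from h import *
nose(dict(np.load("w2.npz")),136,(180,122,280,212))
E
```

```text
nose [559.2  88.2] deg 40.504159420645095 n 1343 z 136.6776426212494 len 32.41734870682143
```

>>> {"method": "step_arm", "body": {
  "plan": [
    {"dx":-0.0025,"dy":-0.0085,"dz":0,"ax":0,"ay":0,"az":0,"gripper":0},
    {"dx":-0.0025,"dy":-0.0085,"dz":0,"ax":0,"ay":0,"az":0,"gripper":0},
    {"dx":-0.0025,"dy":-0.0085,"dz":0,"ax":0,"ay":0,"az":0,"gripper":0},
    {"dx":-0.0025,"dy":-0.0085,"dz":0,"ax":0,"ay":0,"az":0,"gripper":0},
    {"dx":0,"dy":0,"dz":0,"ax":0,"ay":0,"az":0,"gripper":0},
    {"dx":0,"dy":0,"dz":0,"ax":0,"ay":0,"az":0,"gripper":0}
  ]
}}

```text
clock: 5.2
eef_pos: [498.0, 79.7, 140.5]
tool_rot: [3.142, -0.0, -0.0]
force: [-0.9, -0.4, 0.3]
width: -0.3
gripper_force: 0.0
```

Run:
```python
from h import *
a=wrist("w3");nose(a,136,(190,115,300,220));nose(a,131,(190,115,300,220))
```

```text
nose [559.3  86.5] deg 26.845480420458586 n 1272 z 132.1232022294136 len 31.251008278172094
nose [558.4  86.7] deg 26.845480420458586 n 1272 z 132.1232022294136 len 32.49332380591579
```

View pics/w3.png

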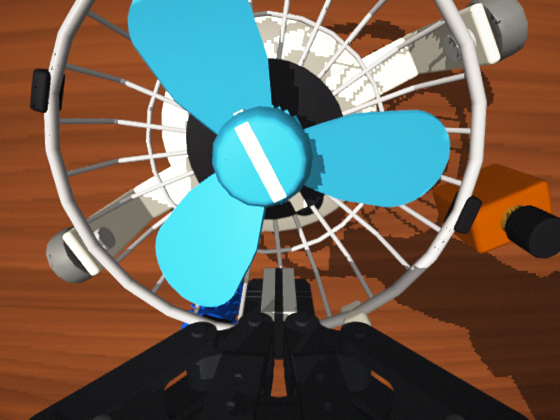

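The blade has dropped (nose z 136.7 → 132.1), and the line at 26.8° matches the pin at 28.4°. Next: back off, rise, move over the nose and descend to just above it.

>>> {"method": "step_arm", "body": {
  "plan": [
    {"dx":-0.01,"dy":0.027,"dz":0,"ax":0,"ay":0,"az":0,"gripper":0},
    {"dx":0,"dy":0,"dz":-0.06,"ax":0,"ay":0,"az":0,"gripper":0},
    {"dx":0,"dy":0,"dz":-0.06,"ax":0,"ay":0,"az":0,"gripper":0},
    {"dx":0.108,"dy":-0.026,"dz":0,"ax":0,"ay":0,"az":0,"gripper":0},
    {"dx":0.107,"dy":-0.026,"dz":0,"ax":0,"ay":0,"az":0,"gripper":0},
    {"dx":0,"dy":0,"dz":0,"ax":0,"ay":0,"az":0,"gripper":0},
    {"dx":0,"dy":0,"dz":0.05,"ax":0,"ay":0,"az":0,"gripper":0},
    {"dx":0,"dy":0,"dz":0.01,"ax":0,"ay":0,"az":0,"gripper":0},
    {"dx":0,"dy":0,"dz":0,"ax":0,"ay":0,"az":0,"gripper":0}
  ]
}}

```text
clock: 6.38
eef_pos: [558.5, 86.8, 157.9]
tool_rot: [3.141, 0.002, -0.0]
force: [0.0, -0.4, 0.1]
width: 0.1
gripper_force: 0.0
```

>>> {"method": "step_arm", "body": {
  "plan": [
    {"dx":0,"dy":0,"dz":0.01,"ax":0,"ay":0,"az":0,"gripper":0},
    {"dx":0,"dy":0,"dz":0.005,"ax":0,"ay":0,"az":0,"gripper":0},
    {"dx":0,"dy":0,"dz":0.005,"ax":0,"ay":0,"az":0,"gripper":0},
    {"dx":0,"dy":0,"dz":0.005,"ax":0,"ay":0,"az":0,"gripper":0},
    {"dx":0,"dy":0,"dz":0.005,"ax":0,"ay":0,"az":0,"gripper":0},
    {"dx":0,"dy":0,"dz":0,"ax":0,"ay":0,"az":0,"gripper":0}
  ]
}}

```text
clock: 7.12
eef_pos: [559.7, 87.2, 150.0]
tool_rot: [-3.141, -0.001, -0.0]
force: [-0.7, 0.7, 4.5]
width: 0.1
gripper_force: 2.3
```

>>> {"method": "step_arm", "body": {
  "plan": [
    {"dx":0,"dy":0,"dz":0.004,"ax":0,"ay":0,"az":0,"gripper":0},
    {"dx":0,"dy":0,"dz":0.003,"ax":0,"ay":0,"az":0,"gripper":0},
    {"dx":0,"dy":0,"dz":0.003,"ax":0,"ay":0,"az":0,"gripper":0},
    {"dx":0,"dy":0,"dz":0,"ax":0,"ay":0,"az":0,"gripper":0}
  ]
}}

```text
clock: 7.62
eef_pos: [559.7, 87.3, 148.1]
tool_rot: [-3.141, -0.001, -0.0]
force: [-2.7, -0.0, 14.6]
width: 0.2
gripper_force: 7.0
```

>>> {"method": "step_arm", "body": {
  "plan": [
    {"dx":0,"dy":0,"dz":0.003,"ax":0,"ay":0,"az":0,"gripper":0},
    {"dx":0,"dy":0,"dz":0,"ax":0,"ay":0,"az":0,"gripper":0}
  ]
}}

```text
clock: 7.88
eef_pos: [559.8, 87.3, 148.0]
tool_rot: [-3.141, -0.001, -0.0]
force: [-4.4, -1.0, 21.3]
width: 0.2
gripper_force: 10.3
```

>>> {"method": "step_arm", "body": {
  "plan": [
    {"dx":0,"dy":0,"dz":-0.05,"ax":0,"ay":0,"az":0,"gripper":0},
    {"dx":0,"dy":0,"dz":-0.15,"ax":0,"ay":0,"az":0,"gripper":0},
    {"dx":-0.15,"dy":0,"dz":-0.1,"ax":0,"ay":0,"az":0,"gripper":0},
    {"dx":-0.1,"dy":0,"dz":0,"ax":0,"ay":0,"az":0,"gripper":0},
    {"dx":0,"dy":0,"dz":0,"ax":0,"ay":0,"az":0,"gripper":0},
    {"dx":0,"dy":0,"dz":0,"ax":0,"ay":0,"az":0,"gripper":0}
  ]
}}

```text
clock: 8.62
eef_pos: [485.5, 87.3, 235.8]
tool_rot: [-3.141, -0.001, -0.0]
force: [0.0, -1.0, 0.1]
width: -0.3
gripper_force: 0.0
```

Run:
```python
from h import *
a=wrist("w4")
```

```text
(no output)
```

View pics/w4.png

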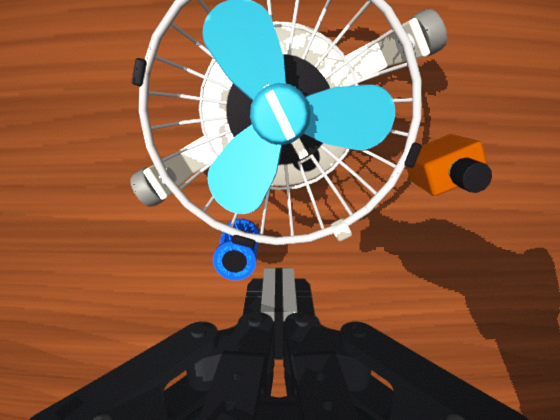

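The nose line, about (268,92) to (295,135), points at the motor mark (302,150) and the tab (342,231). The gripper is clear. I'll check the height and hand in if it's right.

Run:
```python
from h import *
a=dict(np.load("w4.npz"));nose(a,126,(250,84,310,138))
print(ctrl.finish_job())
```

```text
nose [559.2  86.8] deg 26.771234397191762 n 480 z 127.09498609319164 len 32.55308447074458
the job is handed in; nothing more can be done
None
```

The blade was turned onto the pin and pressed fully home (nose about 127 mm high, line within about 2° of the pin), the arm is clear, and the job is handed in; no verdict came back.

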